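# Release the yellow jar with its lane's gate lever

## Robot

A 7-joint arm with a two-finger parallel gripper is mounted at the origin on the work surface. World frame = base frame: x ahead of the robot, y to its left, z up, the work surface at z = 0. Lengths are in m, angles in rad, forces in N, time in s.
With the tool pointing down it reaches from about 0.425 to 0.925 m from the base axis. Payload 6.8 kg.
Tool frame: the origin (TCP) lies midway between the tips of the shut fingers; the grasp point (between the pads) lies bot.grip_point_offset behind it (bot.grip_point_offset is the distance from the TCP to the grasp point, in m); z points along the fingers, y is the line along which they close (so a half turn about z gives the same grasp; the last joint's range is limited). The gripper opens to 85 mm and grips with 20 to 120 N. Pads are 22 mm wide; open, the fingers measure 114 mm over their backs; the gripper's body (76 mm by 85 mm) begins 54 mm behind the grasp point. The pads swing forward as they close: fully open they stand 13 mm farther back than shut.
Start: joints at [-1.338, 0.477, 0.022, 1.555, -0.011, 1.109, -0.083], TCP at [0.226, 0.636, 0.231] pointing down, gripper open.
Joint ranges: [-2.96, 2.96], [-0.34, 2.1], [-1.41, 1.46], [0.24, 2.44], [-1.37, 4.51], [0.17, 1.92], [-2.96, 2.96]. Speed limits (rad/s): [2.39, 2.39, 3.14, 3.14, 3.14, 3.14, 3.14].

## Interface

Orientations are given as a unit quaternion [w, x, y, z].
In Python, from station import get_obs, cams, job, bot gives the robot as it stands.
- The arm moves only by the tool arm_command, never from a script. Its argument "rows" is a list that holds one entry, the list of rows, each a list of 5 numbers: the finger opening in mm, from 0 to 85.4, then the shift along the world's x, y, z in units of 60 mm (1.0 is 60 mm), then the turn about the world's z in units of 0.08 rad (1.0 is 0.08 rad). In form: [[[grip, x, y, z, turn], ...]]. A call has exactly 10 rows; each row shifts and turns the commanded pose from where the row before left it; what a row does not reach is not made up. A row lasts 1/8 s, in which the tool goes at most 62.5 mm and 10.7 degrees, less where a joint would pass 70% of its speed; a pose out of reach is approached as far as the arm can. A call with a number of a shift or a turn outside -1 to 1 is refused whole. A call with a gripper value outside its range is refused whole. The fingers move at their own pace and stop on an object; "newtons" is the grip in N (left out, the last holds). Time passes only in rows, so rows that do not move let the fingers close, or fill a call up. It gives the time, the measured TCP pose, the force, the opening and the grip force at its end, in the units of the state.
- get_obs(): the state, without advancing time (a new reading comes with each control period).
- cams.read_camera(name): name is "side" or "top"; returns the picture (384x512x3 uint8, red, green, blue); there is no depth.
- cams.camera_params(name): a dict with "K" (3x3 intrinsics, pixels), "extrinsics" (4x4, takes a point from camera to world coordinates). Camera axes: x right, y down, z forward; pixel columns grow to the right and rows downward; lengths in m; the calibration is good to about 2 mm. A picture is of the moment at which its call begins. camera_params takes no time and is no camera call.
- job.hand_in(): hands the job in; it is judged then, once.
The state is a dict: "t": time; "q": joint angles; "joint_vel": joint speeds; "joint_torque": joint torques, N m; "eef_pos": TCP position; "tool_rot": TCP orientation; "contact_force": force on the tool from outside, world axes, zero at the start; "torque": the same for the moment, N m; "gripper_width": opening from 0.0 (shut) to 1.0 (fully open); "grasp_force": force on a finger pad.
Only numpy, scipy, OpenCV 4.12 (cv2) and the standard library are available. Lean on these libraries where they do the work, as an engineer would, in place of code of your own. Each camera call takes 0.05 s, during which the arm holds its last target. There are 200 camera calls.

## Task

Two capped jars wait in the sloping lanes of the dispenser; press down the red pad of the lever whose gate holds back the yellow jar, and keep it down until that jar has rolled into the catch tray. Then let the lever come back up so that the gate is shut again. Work the gate by its pad only, do not touch either jar in the dispenser, keep the green jar's gate shut, and leave everything standing around undisturbed.

Things in the scene. Friction and masses are not known exactly. Their poses are not given: they have to be found in the camera images.
- dispenser: fixed jar dispenser, 270 x 184, 128 high (mm); origin on the table below the levers' hinge line, midway between them; x = the way jars roll (away from the robot), y = its left. Two lanes, centres y = +38 (left) and -38 (right), 64 wide, slope down 14 deg from x 0 to 118, each to its own catch tray (x 118 to 244, end wall 40 high, walled off from the other). A blue gate on a rocking lever shuts each lane at x 110.
- lever_left (a joint): left lane's rocking lever (rad): 0 = at rest, gate shut; grows as its red pad is pressed down; 0.6 = hard stop, gate fully up. The jar rolls out under the gate by about 0.33 (pad some 33 mm down), so there is no need to reach the stop. A spring brings it back: about 2.5 N down on the pad starts it, about 8 N holds it at the stop. Hinge along the dispenser's y, 115 mm above the table, at its x = 0.
- lever_right (a joint): the same for the right lane's lever.
- pad_left (a point): centre of the top face of the left lever's red press pad (46 long x 44 wide, 8 thick, mm), at the lever's end nearer the robot: dispenser x = -100, y = +60, 125 above the table at rest. It goes down about 58 to the stop, tipping with the lever (face leaning outwards) and drawing up to 12 towards the hinge. Nothing stands under it; the other pad is 120 away.
- pad_right (a point): the same for the right lever's pad, dispenser y = -60.
- jar_yellow: capped YELLOW jar with a silver lid lying on its side in one of the two lanes (either: compare its y in the dispenser's frame), against the shut gate. 46 mm diameter, 58 long, about 90 g; origin at its centre, y axis along the jar. Waits with its centre at dispenser x = 84, 50 mm above the table; released, it comes to rest at about x = 221.
- jar_green: capped GREEN jar, the same size, lying in the other lane; origin at its centre.
- jar_b1: bystander: capped yellow jar (46 dia, 58 high), standing left of the levers; sizes in mm, origin under its middle
- jar_b2: bystander: capped green jar (46 dia, 58 high), standing right of the levers; sizes in mm, origin under its middle
- jar_b3: bystander: capped yellow jar (46 dia, 58 high), standing left of the lanes; sizes in mm, origin under its middle
- open_jar: bystander: empty open glass jar (52 dia, 60 high), standing right of the lanes; sizes in mm, origin under its middle
- steel_bowl: bystander: round metal bowl (150 dia, 60 high), off to the left; sizes in mm, origin under its middle
- spatula: bystander: green-handled spatula lying flat, off to the right; sizes in mm, origin under its shaft; it lies along its x axis
Mind the look-alikes: they are no part of the job. Leave any blue or pink look-alike of the jar_yellow alone.

How it is judged:
On the way, in this order (a step that is already met when the one before it is completed fails the run):
1. the gate that holds the yellow jar is being raised by pressing its lever's pad (((y of jar_yellow in the frame of dispenser above 0 m and value of joint lever_left above 0.2 rad and distance between the grasp point and pad_left below 0.08 m) or (y of jar_yellow in the frame of dispenser below 0 m and value of joint lever_right above 0.2 rad and distance between the grasp point and pad_right below 0.08 m))).
2. the yellow jar has rolled into its catch tray (x of jar_yellow in the frame of dispenser between 0.17 and 0.245 m and y of jar_yellow in the frame of dispenser between -0.07 and 0.07 m and height (world z) of jar_yellow below 0.05 m), for 0.2 s.
At the end, for the whole second after the job is handed in: The yellow jar lies at rest in the catch tray of its lane (centre 170 to 245 mm along the dispenser, lower than 50 mm), both levers are back up with gates shut (below 0.05 rad), the green jar is within 15 mm and every bystander within 20 mm of where it began (all of step 2 and linear speed of jar_yellow below 0.02 m/s and value of joint each of lever_left, lever_right below 0.05 rad and distance of jar_green from where it was at the start of the episode below 0.015 m and distance of each of jar_b1, jar_b2, jar_b3, open_jar, steel_bowl, spatula from where it was at the start of the episode below 0.02 m); the robot touches nothing.
It fails at once if the robot touches a jar in the dispenser (over 0.5 N) (contact force between any of the fingers, the arm and jar_yellow above 0.5 N or contact force between any of the fingers, the arm and jar_green above 0.5 N).
It fails at once if a jar of the dispenser is lifted (centre above 75 mm) (height (world z) of any of jar_yellow, jar_green above 0.075 m).
It fails at once if the green jar's gate is raised (its lever beyond 0.12 rad) ((y of jar_yellow in the frame of dispenser above 0 m and value of joint lever_right above 0.12 rad) or (y of jar_yellow in the frame of dispenser below 0 m and value of joint lever_left above 0.12 rad)).
It fails at once if the green jar leaves its place (15 mm) (distance of jar_green from where it was at the start of the episode above 0.015 m).
It fails at once if a thing standing around is moved by more than 20 mm (distance of any of jar_b1, jar_b2, jar_b3, open_jar, steel_bowl, spatula from where it was at the start of the episode above 0.02 m).
It also fails if it takes over 32 s, if anything falls off the work surface, if the arm or the gripper's body presses on something with over 40 N, if the wrist force passes 120 N, or if a joint passes its speed limit or range.

## Working session

There is one attempt and no reset: what is moved stays moved. The work goes in short steps, Python scripts to look and compute and a tool call to move; the robot and the scene stay as the last step left them, time stands still between calls to the robot, and variables do not carry over. Pictures are saved under pics/ and viewed, at most 10 in all, crops included, and the job is handed in when it is done.

Besides the shell and the picture viewer there is one more tool, called after "Emit:" as a command line: name --argument value ..., lists and objects as JSON in quotes. arm_command: Moves the arm, as the interface text tells. Its arguments: {"type":"object","properties":{"rows":{"type":"array"},"newtons":{"type":"number"}},"required":["rows"]}

```bash
mkdir -p pics; python3 - <<'E'
from station import get_obs,cams,job,bot
import cv2
for n in("top","side"):
    cv2.imwrite(f"pics/{n}0.png",cams.read_camera(n)[:,:,::-1]); p=cams.camera_params(n); print(n,p["K"].round(1).tolist(),p["extrinsics"].round(3).tolist())
o=get_obs(); print(o["t"],o["eef_pos"],o["tool_rot"],o["gripper_width"],bot.grip_point_offset)
E
```

```text
top [[375.9, 0.0, 257.8], [0.0, 375.9, 194.7], [0.0, 0.0, 1.0]] [[0.01, -0.992, 0.127, 0.418], [-1.0, -0.011, -0.006, 0.004], [0.007, -0.127, -0.992, 1.212], [0.0, 0.0, 0.0, 1.0]]
side [[445.0, 0.0, 256.0], [0.0, 445.0, 193.0], [0.0, 0.0, 1.0]] [[0.783, -0.381, 0.492, -0.09], [-0.622, -0.458, 0.635, -0.873], [-0.017, -0.803, -0.595, 0.904], [0.0, 0.0, 0.0, 1.0]]
0.1 [0.22543608 0.6356973  0.23046258] [-9.18618809e-05  1.69557774e-01  9.85519932e-01 -7.84584245e-04] 0.9985135589834008 0.0187
```

View pics/top0.png

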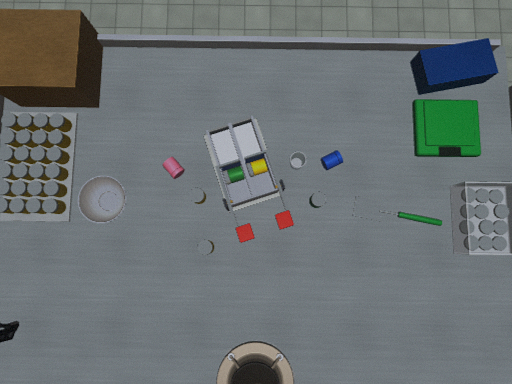

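View pics/side0.png

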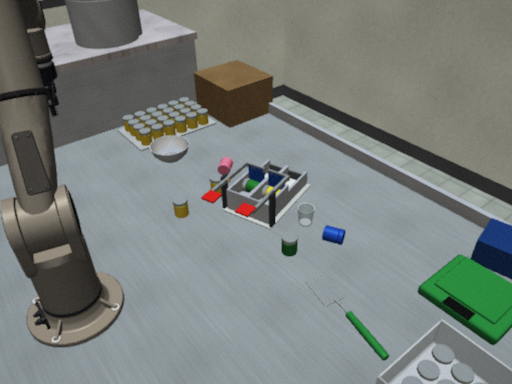

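The top view shows the yellow jar at (259,167) in the right lane and the green jar at (236,174) in the left. The red pads are at (245,233) for the left lever and (285,219) for the right, so I press the right one. jar_b2 is near (318,199).

```bash
cat > h.py <<'E'
import numpy as np,cv2
from station import get_obs,cams,job,bot
def blobs(n,img,box=None,amin=20):
    h=cv2.cvtColor(img,cv2.COLOR_RGB2HSV); m=cv2.inRange(h,(0,170,100),(6,255,255))|cv2.inRange(h,(175,170,100),(179,255,255))
    k,_,s,c=cv2.connectedComponentsWithStats(m); return [(c[i],s[i].tolist()) for i in range(1,k) if s[i,4]>=amin]
def ray(n,uv,z):
    p=cams.camera_params(n);E=p["extrinsics"];d=E[:3,:3]@np.linalg.solve(p["K"],[*uv,1]);o=E[:3,3]
    return o+d*(z-o[2])/d[2]
E
python3 - <<'E'
from h import *
for n in("top","side"):
    for c,s in blobs(n,cv2.imread(f"pics/{n}0.png")[:,:,::-1].copy()): print(n,c.round(1),s,ray(n,c,.125).round(4))
for u,z in(((259,167),.05),((236,174),.05),((318,199),.058),((298,160),.06)): print(u,ray("top",u,z).round(3))
E
```

```text
top [284.  219.4] [276, 211, 17, 18, 212] [ 0.4859 -0.0789  0.125 ]
top [244.7 232.6] [236, 224, 18, 18, 219] [0.4469 0.0342 0.125 ]
side [211.2 195.9] [202, 190, 20, 13, 142] [0.444  0.0307 0.125 ]
side [245.3 209.2] [236, 203, 20, 13, 158] [ 0.4832 -0.0822  0.125 ]
(259, 167) [ 0.655 -0.006  0.05 ]
(236, 174) [0.631 0.066 0.05 ]
(318, 199) [ 0.554 -0.189  0.058]
(298, 160) [ 0.676 -0.128  0.06 ]
```

Emit:
arm_command --rows '[[[0, 0.5, -0.7, 0, 0.8], [0, 0.5, -0.7, 0, 0.8], [0, 0.5, -0.7, 0, 0.8], [0, 0.5, -0.7, 0, 0.8], [0, 0.5, -0.7, 0, 0.8], [0, 0.5, -0.7, 0, 0.8], [0, 0.5, -0.7, 0, 0.8], [0, 0.5, -0.7, 0, 0.8], [0, 0.3, -0.7, 0, 0.8], [0, 0, -0.7, 0, 0.8]]]'

```text
t: 1.35
eef_pos: [0.4846, 0.2141, 0.231]
tool_rot: [-0.0, -0.149, 0.989, -0.0]
contact_force: [-1.1, -0.2, -0.6]
gripper_width: 0.0
grasp_force: 0.0
```

Emit:
arm_command --rows '[[[0, 0, -0.7, 0, 0.5], [0, 0, -0.7, 0, 0], [0, 0, -0.7, 0, 0], [0, 0, -0.7, 0, 0], [0, 0, -0.7, 0, 0], [0, 0, -0.7, 0, 0], [0, 0, -0.5, 0, 0], [0, 0, -0.2, -0.3, 0], [0, 0, 0, -0.5, 0], [0, 0, 0, -0.2, 0]]]'

```text
t: 2.6
eef_pos: [0.4824, -0.0778, 0.1698]
tool_rot: [-0.001, -0.169, 0.986, 0.0]
contact_force: [0.6, 0.2, 0.0]
gripper_width: 0.004
grasp_force: 0.0
```

```bash
python3 - <<'E'
from h import *
o=get_obs(); print(o["t"],o["eef_pos"],o["tool_rot"])
a=cams.read_camera("side")[:,:,::-1]; cv2.imwrite("pics/s1.png",cv2.resize(a[120:280,160:360],(800,640)[:2] and (750,600),interpolation=cv2.INTER_CUBIC))
p=cams.camera_params("side")
E
```

```text
2.6 [ 0.48238275 -0.07784324  0.1697767 ] [-1.45204894e-03 -1.68649570e-01  9.85674975e-01  2.41737104e-04]
```

View pics/s1.png

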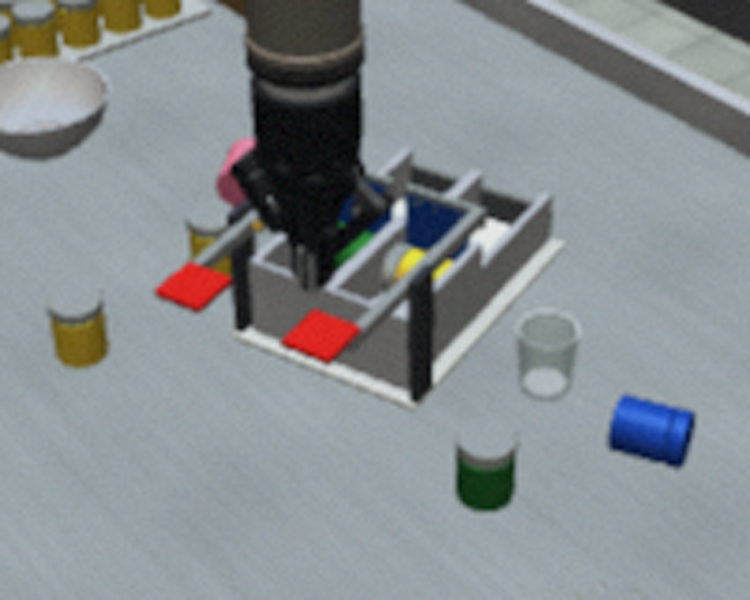

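The shut fingertips, near crop pixel (310,285), are right over the right pad at (320,335), about 45 mm above it. Pressing now.

Emit:
arm_command --rows '[[[0, 0, 0, -0.3, 0], [0, 0, 0, -0.3, 0], [0, 0, 0, -0.2, 0], [0, 0, 0, -0.2, 0], [0, 0.05, 0, -0.2, 0], [0, 0.05, 0, -0.2, 0], [0, 0, 0, -0.1, 0], [0, 0, 0, 0, 0], [0, 0, 0, 0, 0], [0, 0, 0, 0, 0]]]'

```text
t: 3.9
eef_pos: [0.4899, -0.0768, 0.0814]
tool_rot: [0.0, -0.169, 0.986, 0.001]
contact_force: [-2.5, 3.6, 6.1]
gripper_width: -0.001
grasp_force: 3.2
```

```bash
python3 - <<'E'
from h import *
a=cams.read_camera("side")[:,:,::-1]; cv2.imwrite("pics/s2.png",cv2.resize(a[120:280,160:360],(750,600),interpolation=cv2.INTER_CUBIC))
E
```

```text
(no output)
```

View pics/s2.png

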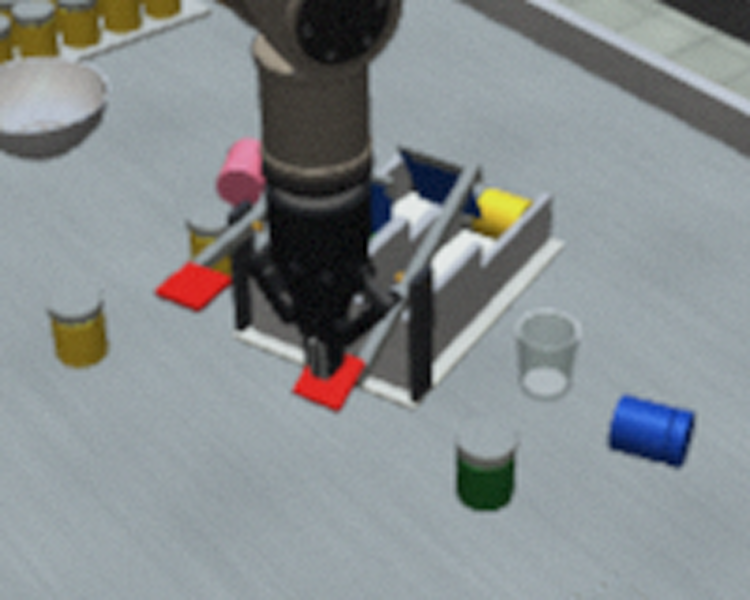

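The right lever is pressed, its gate is up and the yellow jar lies in the tray near (505,210). Releasing.

Emit:
arm_command --rows '[[[0, 0, 0, 0.1, 0], [0, -0.05, 0, 0.2, 0], [0, -0.05, 0, 0.2, 0], [0, 0, 0, 0.2, 0], [0, 0, 0, 0.3, 0], [0, 0, 0, 0.4, 0], [0, 0, 0, 0.5, 0], [0, 0, 0, 0.6, 0], [0, 0, 0, 0.4, 0], [0, 0, 0, 0, 0]]]'

```text
t: 5.2
eef_pos: [0.4856, -0.0777, 0.2579]
tool_rot: [0.003, -0.169, 0.986, -0.0]
contact_force: [0.2, -0.2, 0.5]
gripper_width: -0.002
grasp_force: 0.0
```

Emit:
arm_command --rows '[[[0, 0, 0, 0, 0], [0, 0, 0, 0, 0], [0, 0, 0, 0, 0], [0, 0, 0, 0, 0], [0, 0, 0, 0, 0], [0, 0, 0, 0, 0], [0, 0, 0, 0, 0], [0, 0, 0, 0, 0], [0, 0, 0, 0, 0], [0, 0, 0, 0, 0]]]'

```text
t: 6.45
eef_pos: [0.4836, -0.0778, 0.2553]
tool_rot: [0.0, -0.169, 0.986, 0.0]
contact_force: [-0.9, -1.1, -0.5]
gripper_width: -0.002
grasp_force: 0.0
```

```bash
python3 - <<'E'
from h import *
a=cams.read_camera("side")[:,:,::-1].copy(); cv2.imwrite("pics/s3.png",cv2.resize(a[120:280,160:360],(750,600),interpolation=cv2.INTER_CUBIC))
for c,s in blobs("side",a[:,:,::-1].copy()): print(c.round(1),s)
E
```

```text
[211.4 195.9] [202, 190, 20, 13, 142]
[245.3 209.2] [236, 203, 20, 13, 158]
```

View pics/s3.png

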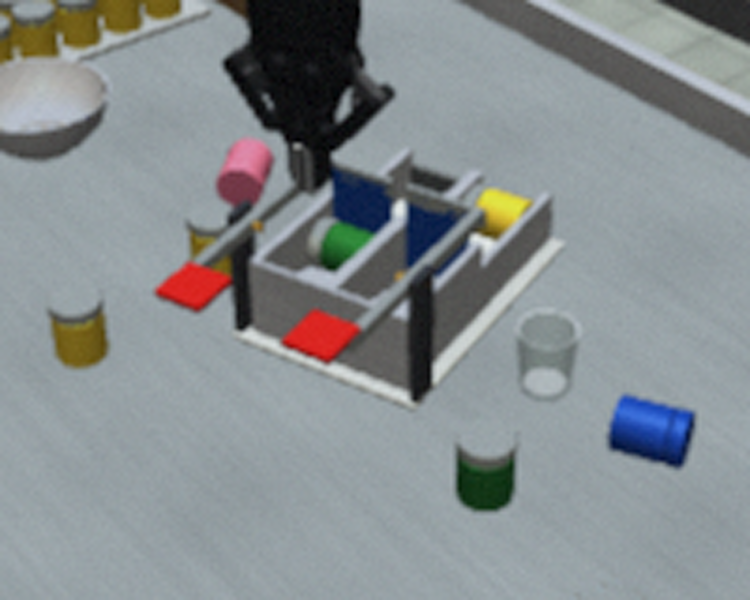

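Both pads are back at their starting pixels, the yellow jar is in its tray near (505,210), and the green jar is in place near (345,245). The arm is clear of everything, so I'm handing in.

```bash
python3 -c "
from station import job
print(job.hand_in())"
```

```text
the job is handed in; nothing more can be done
None
```

I pressed the right lever's pad until the yellow jar rolled into its catch tray, then released it. The last picture shows both levers back at rest, the green jar in its lane and nothing nearby moved; the job is handed in, with no verdict returned.

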